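# Press a plug home with the locking clamp, then release it

## Task

Use the locking clamp to press the white plug fully home into the brass tee: squeeze the upper handle down towards the fixed lower one until it goes over centre and stays locked by itself when you let go, pressing gently and without forcing it against its stop. Then pull the release lever to spring the clamp open, let the lever go, and leave the tee with its plug home in the saddle, disturbing nothing else.

Things in the scene. Friction and masses are not known exactly. Their poses are not given: they have to be found in the camera images.
- clamp: Steel locking clamp (plier type), bolted down, 375 mm long, 56 mm wide. Origin on the surface, below the handle's pivot, which is 70 mm up; x towards the jaw end, y to the release lever's side, z up. Fixed lower handle along x -175..-45, top 22 mm high; side plates x -15..115, up to z 82 mm; saddle at x 160 mm. An unseen adjusting screw shifts where the handle locks.
- handle: Upper handle: bar 180 mm long, 24 mm wide, 14 mm thick, pointing from the pivot (its origin) to the clamp's -x. Open, it rises to its end by about 0.25 to 0.6 rad. Locked, it lies about level, up to 15 mm higher or lower at the pad; the open position does not tell exactly where: this must be felt. Over 30 N of finger force on it is too much.
- handle_pad (a point): Centre of the flat top of the handle's grip pad (34 by 30 mm), 150 mm from the pivot; press here. Pressed down it takes 0 to 4 N at first (the plug going in), then a peak of about 8 to 12 N, then falls to nothing at dead centre, about 60 mm below the start; beyond, the handle runs by itself onto a slightly springy stop 4 to 5 mm lower and stays locked.
- jaw (a joint): Turn of the upper jaw, rad: 0 open as built, grows as it closes, about 0.18 at dead centre and locked. Driven by the handle through a toggle link; a spring opens it. It changes little near dead centre. Open, it rests anywhere from -0.06 to 0.09.
- jaw_tip (a point): Lowest point of the upper jaw's round tip (ball of 12 mm), which presses on the plug.
- lever (a joint): Turn of the release lever, rad: 0 upright, at rest; grows to at most 0.7 as its top is pulled to the clamp's -x. Hinge along y at x -90, z 40 mm. Pulled while locked, its toe takes up slack, then lifts the handle back over centre: the clamp springs open at 0.1 to 0.6 rad with about 3 to 8 N at the tip. Let go, it springs back.
- lever_tip (a point): Centre of the top of the release lever's finger paddle, 87 mm above the lever's hinge, 127 mm above the surface at rest, 60 mm to the clamp's +y side of the handle. The paddle is 12 mm thick (x), 22 mm wide (y) and reaches 34 mm down from here; below it the stem is 8 mm by 12 mm.
- fitting: Loose brass pipe tee, 30 mm square body, 110 mm over its two arms along y, mouth upward 38 mm above its underside. Origin at the centre of its underside, in the saddle, 14 mm above the surface.
- plug (a joint): How far the plug has been pressed in, m: 0 to 0.002 at the start, 0.007 with its head down on the tee's mouth. Tight fit: it stays where it is left.
- plug_top (a point): Centre of the top of the white plug's head (23 mm across, 6 mm thick) in the tee's mouth.
- plunger_cup: Black hard plunger cup, 104 mm across, 75 mm high, mouth down. Origin under its centre. Bystander.
- scourer_dish: Stainless steel scourer dish, 110 mm across, 30 mm high. Origin under its centre. Bystander.
- spray_bottle: Closed red spray bottle, 72 mm across, 176 mm high with trigger head. Origin under its centre. Bystander.
- saddle_mid (a point): Centre of the top of the saddle at rest, a 42 mm square steel tray with a 6 mm lip on which the tee stands, 14 mm above the surface. It is sprung and sinks up to 5 mm under the jaw.

How it is judged:
On the way, in this order (a step that is already met when the one before it is completed fails the run):
1. the clamp is locked by itself with the plug pressed home and the fingers off the handle (value of joint jaw above 0.15 rad and value of joint plug above 0.005 m and contact force between the fingers and handle below 0.1 N and value of joint lever below 0.05 rad), for 0.3 s.
2. the release lever is pulled while the clamp is still locked (value of joint lever above 0.06 rad and value of joint jaw above 0.15 rad).
3. the pulled lever springs the clamp open, without the fingers on the handle (value of joint lever above 0.06 rad and value of joint jaw below 0.12 rad and contact force between the fingers and handle below 0.5 N).
At the end, for the whole second after the job is handed in: Clamp open (jaw below 0.11 rad), lever sprung back (below 0.08 rad), plug home (pressed in more than 5 of 7 mm), tee upright, at rest and within 6 mm of the saddle's centre (value of joint jaw below 0.11 rad and value of joint lever below 0.08 rad and value of joint plug above 0.005 m and horizontal distance between fitting and saddle_mid below 0.006 m and angle between fitting's own z axis and vertical below 0.1 rad and linear speed of fitting below 0.02 m/s); the robot touches nothing.
It fails at once if more than 30 N of force on the handle (contact force between any of the fingers, the arm and handle above 30 N).
It fails at once if a bystander is moved by more than 20 mm (distance of any of plunger_cup, scourer_dish, spray_bottle from where it was at the start of the episode above 0.02 m).
It also fails if it takes over 58 s, if anything falls off the work surface, if the arm or the gripper's body presses on something with over 40 N, if the wrist force passes 120 N, or if a joint passes its speed limit or range.

## Robot

A 7-joint arm with a two-finger parallel gripper is mounted at the origin on the work surface. World frame = base frame: x ahead of the robot, y to its left, z up, the work surface at z = 0. Lengths are in m, angles in rad, forces in N, time in s.
With the tool pointing down it reaches from about 0.4 to 0.85 m from the base axis. Payload 4.5 kg.
Tool frame: the origin (TCP) lies at the very end of the fingers, on their centre line; the grasp point (between the pads) lies 19 mm behind it (tcp_to_grasp is the z of the grasp point in the tool frame, in m); z points along the fingers, y is the line along which they close (so a half turn about z gives the same grasp; the last joint's range is limited). The gripper opens to 88 mm and grips with 3 to 60 N. Pads are 18 mm wide; open, the fingers measure 123 mm over their backs; the gripper's body (75 mm by 187 mm) begins 45 mm behind the grasp point.
Start: joints at [-1.292, 0.689, -0.195, 1.565, 0.157, 0.902, -0.215], TCP at [0.151, 0.606, 0.239] pointing down, gripper open.
Joint ranges: [-3.01, 3.01], [-0.46, 2.08], [-1.47, 1.51], [0.13, 2.56], [-1, 4.14], [0.04, 2.09], [-2.66, 2.66]. Speed limits (rad/s): [2.57, 2.57, 3.14, 3.14, 3.14, 3.14, 3.14].

## Interface

Orientations are given as a unit quaternion [x, y, z, w].
In Python, from plant import * gives the robot as it stands. The module is installed in compiled form; this text tells all that it offers.
- The arm moves only by the shell command python3 -m jog 'ROWS' [OPENING] [FORCE]. ROWS is JSON, a list that holds one entry, the list of rows, each a list of 6 numbers: the shift along the tool's x, y, z in m, then the turn, a rotation vector about the tool's x, y, z in rad. In form: [[[dx, dy, dz, ax, ay, az], ...]]. A call has 1 to 12 rows; each row shifts and turns the commanded pose from where the row before left it, along the tool's axes as they then stand; what a row does not reach is not made up. A row lasts 1/8 s, in which the tool goes at most 62.5 mm and 10.7 degrees, less where a joint would pass 70% of its speed; a pose out of reach is approached as far as the arm can. A call with a gripper value outside its range is refused whole. OPENING is the finger opening in m, from 0 to 0.0881, set as the call begins (- or left out, the last holds). The fingers move at their own pace and stop on an object; FORCE is the grip in N (left out, the last holds). Time passes only in rows, so rows that do not move let the fingers close. It gives the time, the measured TCP pose, the force, the opening and the grip force at its end, in the units of the state.
- get_state(): the state, without advancing time (a new reading comes with each control period).
- snapshot(name): name is "scene" or "side" or "wrist"; returns a dict with "frame" (480x640x3 uint8, red, green, blue), "mtx" (3x3 intrinsics, pixels), "xyz" and "orientation" of the camera in the world; the wrist camera has in their place "mount" (4x4, takes a point from camera to tool coordinates, whose origin is the TCP and whose axes are the flange's). Camera axes: x right, y down, z forward; pixel columns grow to the right and rows downward; lengths in m; the calibration is good to about 2 mm. The wrist camera is an equidistant fisheye: a pixel r from the principal point sees the ray r / f radians off the axis. A picture is of the moment at which its call begins: read the wrist's pose just before it. There is no depth.
- finish_job(): hands the job in; it is judged then, once.
The state is a dict: "clock": time; "q": joint angles; "qd": joint speeds; "joint_torque": joint torques, N m; "tool_pos": TCP position; "eef_rot": TCP orientation; "contact_force": force on the tool from outside, world axes, zero at the start; "moment": the same for the moment, N m; "opening": opening from 0.0 (shut) to 1.0 (fully open); "finger_force": force on a finger pad.
Only numpy, scipy, OpenCV 4.12 (cv2) and the standard library are available. Lean on these libraries where they do the work, as an engineer would, in place of code of your own. Each camera call takes 0.05 s, during which the arm holds its last target. There are 200 camera calls.

## Working session

There is one attempt and no reset: what is moved stays moved. The work goes in short steps, Python scripts to look and compute and a shell command to move; the robot and the scene stay as the last step left them, time stands still between calls to the robot, and variables do not carry over. Pictures are saved under pics/ and viewed, at most 10 in all, crops included, and the job is handed in when it is done.

```bash
mkdir -p pics; python3 - <<'E'
from plant import *
import cv2, numpy as np, json
s=get_state();print({k:np.round(v,3).tolist() for k,v in s.items()})
for n in("scene","side","wrist"):
    d=snapshot(n);cv2.imwrite(f"pics/{n}0.png",d["frame"][:,:,::-1])
    print(n,{k:np.round(v,4).tolist() for k,v in d.items() if k!="frame"})
E
```

```text
{'clock': 0.0, 'q': [-1.292, 0.69, -0.195, 1.566, 0.157, 0.902, -0.215], 'qd': [-0.0, -0.001, -0.0, 0.001, 0.001, 0.001, 0.0], 'joint_torque': [-0.0, -52.757, -1.267, -15.343, -0.053, 0.007, 0.0], 'tool_pos': [0.151, 0.606, 0.238], 'eef_rot': [0.122, 0.993, -0.001, -0.0], 'contact_force': [-0.964, 0.272, 0.524], 'moment': [0.002, -0.042, -0.069], 'finger_force': 0.0, 'opening': 0.998}
scene {'mtx': [[453.9781, 0.0, 321.8702], [0.0, 453.9781, 240.0769], [0.0, 0.0, 1.0]], 'xyz': [1.4837, -0.058, 0.6314], 'orientation': [0.6108, 0.6226, -0.3447, -0.3471]}
side {'mtx': [[436.1401, 0.0, 320.926], [0.0, 436.1401, 242.8287], [0.0, 0.0, 1.0]], 'xyz': [0.274, 0.4587, 0.775], 'orientation': [-0.2847, 0.8796, -0.3616, 0.1206]}
wrist {'mtx': [[371.6483, 0.0, 317.0616], [0.0, 371.6483, 240.9256], [0.0, 0.0, 1.0]], 'mount': [[-0.0005, -0.9503, -0.3113, 0.0818], [1.0, -0.0006, 0.0001, -0.0], [-0.0003, -0.3113, 0.9503, -0.1464], [0.0, 0.0, 0.0, 1.0]]}
```

View pics/scene0.png

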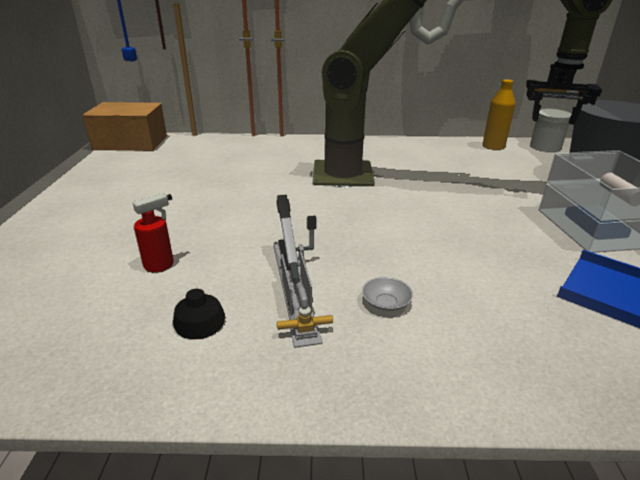

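View pics/side0.png

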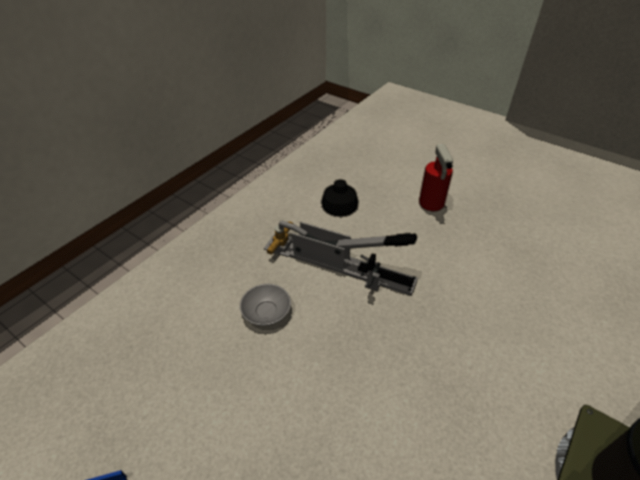

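The scene view shows the clamp at about (295,265), with its handle end at (283,200), lever tip at (312,218) and tee at (305,322). The side view has the handle end at (410,239) and the lever near (370,262). I'll enlarge both to read pixels more accurately.

```bash
cat > h.py <<'E'
import numpy as np,cv2
from scipy.spatial.transform import Rotation as R
C={"scene":(453.9781,321.8702,240.0769,[1.4837,-0.058,0.6314],[0.6108,0.6226,-0.3447,-0.3471]),
"side":(436.1401,320.926,242.8287,[0.274,0.4587,0.775],[-0.2847,0.8796,-0.3616,0.1206])}
def ray(n,p):
    f,cx,cy,o,q=C[n];v=R.from_quat(q).apply([(p[0]-cx)/f,(p[1]-cy)/f,1]);return np.array(o),v/np.linalg.norm(v)
def atz(n,p,z):
    o,v=ray(n,p);return o+v*(z-o[2])/v[2]
def tri(a,b):
    A=0;B=0
    for o,v in (ray("scene",a),ray("side",b)):
        P=np.eye(3)-np.outer(v,v);A=A+P;B=B+P@o
    x=np.linalg.solve(A,B);return x,[np.linalg.norm(np.cross(x-o,v)) for o,v in(ray("scene",a),ray("side",b))]
E
python3 - <<'E'
import cv2,numpy as np
a=cv2.imread("pics/scene0.png")[185:355,250:350];b=cv2.imread("pics/side0.png")[210:305,255:425]
a=cv2.resize(a,None,fx=3.5,fy=3.5,interpolation=cv2.INTER_CUBIC)
b=cv2.resize(b,None,fx=2.6,fy=2.6,interpolation=cv2.INTER_CUBIC)
o=np.zeros((600,800,3),np.uint8);o[:a.shape[0],:350]=a;o[:b.shape[0],355:355+b.shape[1]]=b
cv2.imwrite("pics/c1.png",o)
E
```

```text
(no output)
```

View pics/c1.png

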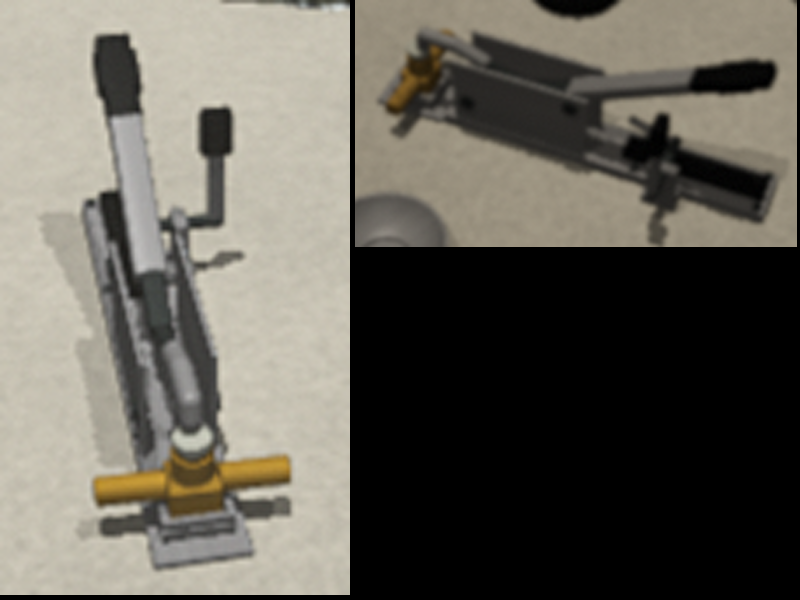

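The crop shows, in original pixels: scene pad about (283.7,205.6), lever top (312,216.4), plug top (305,308.5), arm ends (277.7,325) and (332.9,319.3). In the side view, the pad is about (401,238) and the lever top about (372,254).

```bash
python3 - <<'E'
from h import *
np.set_printoptions(precision=4,suppress=True)
print("pad",tri((283.7,205.6),(401.2,237.7)));print("lev",tri((312,216.6),(372.3,254.5)))
print("lev z.127",atz("scene",(312,216.6),.127),atz("side",(372.3,254.5),.127))
print("plug",atz("scene",(305.1,308.7),.063), tri((305.1,308.7),(255+(422-355)/2.6,210+52/2.6)))
l,r=atz("scene",(277.7,325),.033),atz("scene",(332.9,319.3),.033);print("arms",l,r,np.linalg.norm(l-r),(l+r)/2)
for n in("dish",):print(n,atz("scene",(387,297),.015))
print("cup",atz("scene",(199,318),.03),"bottle",atz("scene",(155,250),.06))
E
```

```text
pad (array([ 0.5221, -0.1568,  0.1393]), [np.float64(0.0016792493980589756), np.float64(0.0016792493980589838)])
lev (array([ 0.551 , -0.0897,  0.1273]), [np.float64(0.0028671921192178437), np.float64(0.0028671921192179126)])
lev z.127 [ 0.5542 -0.0873  0.127 ] [ 0.5511 -0.0935  0.127 ]
plug [ 0.8077 -0.0927  0.063 ] (array([ 0.8004, -0.0936,  0.0573]), [np.float64(0.0006483841435724667), np.float64(0.0006483841435725108)])
arms [ 0.8218 -0.1452  0.033 ] [ 0.8026 -0.0384  0.033 ] 0.10852895496168613 [ 0.8122 -0.0918  0.033 ]
dish [0.707  0.0799 0.015 ]
cup [ 0.8021 -0.3028  0.03  ] bottle [ 0.6046 -0.449   0.06  ]
```

```bash
python3 -m jog '[[[0,0,-0.05,0,0,0],[-0.03,0,-0.05,0,0,0.05],[-0.055,0,0,0,0,0.09],[-0.055,0,0,0,0,0.09],[-0.055,0,0,0,0,0.09],[-0.055,0,0,0,0,0.09],[-0.055,0,0,0,0,0.09],[-0.055,0,0,0,0,0.09],[-0.055,0,0,0,0,0.09],[-0.055,0,0,0,0,0.09],[-0.055,0,0,0,0,0.09],[-0.055,0,0,0,0,0.09]]]' 0 10
python3 -c "
from plant import *;import numpy as np
s=get_state();print(np.round(s['q'],3),s['clock'])"
```

```text
clock: 1.65
tool_pos: [0.5881, 0.255, 0.3383]
eef_rot: [0.564, 0.826, -0.0, -0.0]
contact_force: [0.8, 0.5, -0.1]
opening: 0.003
finger_force: 0.0
[-0.509  0.617  0.053  1.382 -0.034  1.144 -0.078] 1.65
```

```bash
python3 -m jog '[[[-0.045,-0.026,0,0,0,0],[-0.045,-0.026,0,0,0,0],[-0.045,-0.026,0,0,0,0],[-0.045,-0.026,0,0,0,0],[-0.045,-0.026,0,0,0,0],[-0.045,-0.026,0,0,0,0],[-0.045,-0.026,0,0,0,0],[-0.045,-0.026,0,0,0,0]]]'
python3 -m jog '[[[0,0,0.01,0,0,0.173],[0,0,0.01,0,0,0.173],[0,0,0.01,0,0,0.173],[0,0,0.01,0,0,0.173],[0,0,0.01,0,0,0.173],[0,0,0.01,0,0,0.173],[0,0,0.01,0,0,0.173],[0,0,0,0,0,0.173],[0,0,0,0,0,0.173],[0,0,0,0,0,0.173],[0,0,0,0,0,0]]]'
python3 - <<'E'
from plant import *
import cv2,numpy as np
s=get_state();print(np.round(s['q'],3),s['tool_pos'],s['eef_rot'])
d=snapshot("wrist");cv2.imwrite("pics/w1.png",d["frame"][:,:,::-1])
np.savez("w1.npz",p=s['tool_pos'],q=s['eef_rot'],m=d['mount'],k=d['mtx'])
E
```

```text
clock: 2.65
tool_pos: [0.5255, -0.1561, 0.3385]
eef_rot: [0.562, 0.827, 0.0, -0.0]
contact_force: [-0.1, -0.4, 0.3]
opening: 0.002
finger_force: 0.0
clock: 4.03
tool_pos: [0.526, -0.1543, 0.2683]
eef_rot: [0.994, 0.109, -0.0, 0.0]
contact_force: [-0.3, -0.2, 0.1]
opening: 0.008
finger_force: 0.0
[-0.123  0.605  0.548  1.785 -0.399  0.865 -0.742] [ 0.52597891 -0.1543082   0.26832854] [ 9.94012245e-01  1.09267710e-01 -4.71150766e-04  4.70895377e-05]
```

View pics/w1.png

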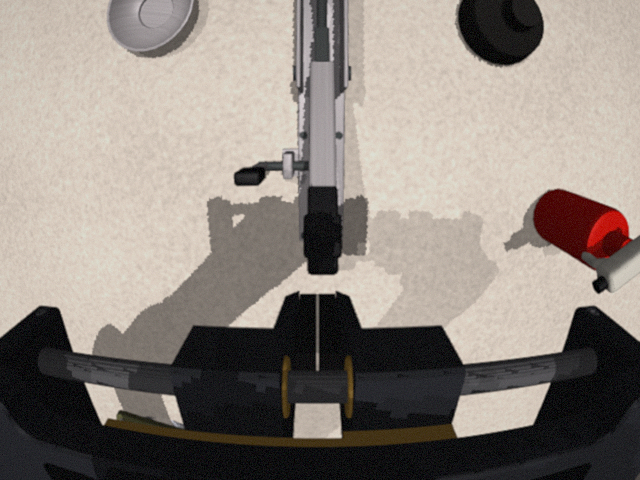

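The wrist view shows the handle almost along the image column, with the pad block around (322,226), the grip end at (322,265) and the lever paddle top at about (247,180).

```bash
cat >> h.py <<'E'
def wat(f,p,z):
    d=np.load(f);k=d['k'];u=np.array([p[0]-k[0,2],p[1]-k[1,2]])/k[0,0];r=np.linalg.norm(u)
    v=np.r_[np.sin(r)*u/r,np.cos(r)];T=R.from_quat(d['q']);m=d['m']
    o=T.apply(m[:3,3])+d['p'];v=T.apply(m[:3,:3]@v);return o+v*(z-o[2])/v[2]
E
python3 - <<'E'
from h import *
np.set_printoptions(precision=4,suppress=True)
a=.214;c=np.array([np.cos(a),np.sin(a)])
for n,p,z in[("gripstart",(322,187),.115),("padA",(322,210),.130),("pad",(322,226),.137),("padB",(322,243),.144),("end",(322,262),.150),("lev",(249,178),.127),("bar far",(322,62),.085),("base L",(296,130),.022),("base R",(346,130),.022)]:
    x=wat("w1.npz",p,z);print(n,x,"tool",(x[:2]-[.526,-.1543])@c,(x[:2]-[.526,-.1543])@[c[1],-c[0]])
im=cv2.imread("pics/w1.png")[140:300,210:380];cv2.imwrite("pics/c2.png",cv2.resize(im,None,fx=3.5,fy=3.5,interpolation=cv2.INTER_CUBIC))
E
```

```text
gripstart [ 0.5543 -0.1517  0.115 ] tool 0.028230065150064407 0.0034374943236492672
padA [ 0.5389 -0.1549  0.13  ] tool 0.012470159665647134 0.003369537617641818
pad [ 0.5281 -0.1573  0.137 ] tool 0.001365290874963282 0.0033721236560058207
padB [ 0.5167 -0.1598  0.144 ] tool -0.010214757813240763 0.0033836738567319816
end [ 0.5037 -0.1626  0.15  ] tool -0.02353329506705756 0.0034284345015274855
lev [ 0.5514 -0.0933  0.127 ] tool 0.037775934651872095 -0.05422872115902263
bar far [ 0.6585 -0.1288  0.085 ] tool 0.13494478540885088 0.003196328684054106
base L [ 0.5924 -0.1166  0.022 ] tool 0.07290526854082627 -0.022775019469626644
base R [ 0.6038 -0.1674  0.022 ] tool 0.07324629853295571 0.029363498905644252
```

View pics/c2.png

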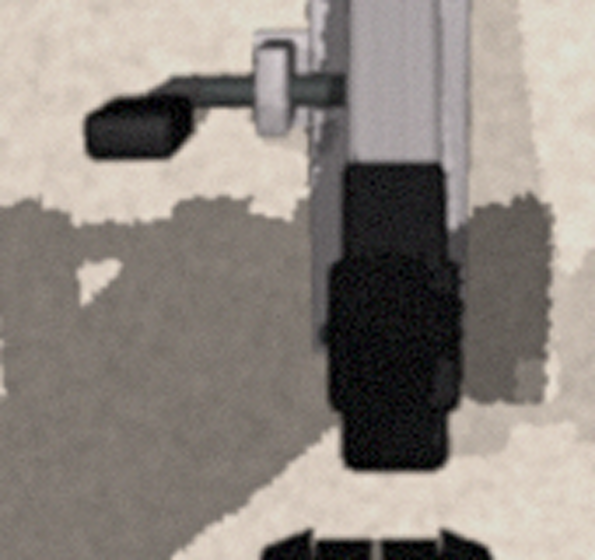

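Crop: the pad block spans rows 213–253 with its centre near (322,232.5), and the handle is aligned with the tool. The pad is at tool (-3, +3.5) mm. I'll go down above it.

```bash
python3 -m jog '[[[0.003,0.0035,0.03,0,0,0],[0,0,0.03,0,0,0],[0,0,0.03,0,0,0],[0,0,0.02,0,0,0],[0,0,0.005,0,0,0],[0,0,0,0,0,0]]]'
python3 -m jog '[[[0,0,0.003,0,0,0],[0,0,0.003,0,0,0],[0,0,0.003,0,0,0],[0,0,0,0,0,0]]]'
python3 -m jog '[[[-0.0005,0,0.003,0,0,0],[-0.0005,0,0.003,0,0,0],[0,0,0,0,0,0]]]'
python3 -m jog '[[[-0.001,0,0.003,0,0,0],[-0.001,0,0.003,0,0,0],[0,0,0,0,0,0]]]'
```

```text
clock: 4.82
tool_pos: [0.53, -0.1575, 0.1539]
eef_rot: [0.994, 0.109, 0.0, -0.0]
contact_force: [-0.5, -0.3, 1.2]
opening: 0.006
finger_force: 0.0
clock: 5.32
tool_pos: [0.5298, -0.1574, 0.1446]
eef_rot: [0.994, 0.108, 0.0, -0.0]
contact_force: [1.2, -0.3, 0.4]
opening: 0.005
finger_force: 0.1
clock: 5.7
tool_pos: [0.5286, -0.1578, 0.1388]
eef_rot: [0.994, 0.108, -0.0, 0.0]
contact_force: [-1.3, 0.3, 3.3]
opening: 0.007
finger_force: 1.7
clock: 6.08
tool_pos: [0.5265, -0.1583, 0.1328]
eef_rot: [0.994, 0.108, -0.0, 0.0]
contact_force: [-0.7, -0.6, 4.2]
opening: 0.008
finger_force: 1.7
```

```bash
for i in 1; do python3 -m jog '[[[-0.001,0,0.004,0,0,0],[-0.001,0,0.004,0,0,0],[-0.001,0,0.004,0,0,0],[0,0,0,0,0,0]]]'; done
python3 -m jog '[[[-0.001,0,0.004,0,0,0],[-0.001,0,0.004,0,0,0],[0,0,0,0,0,0]]]'
python3 -m jog '[[[-0.001,0,0.004,0,0,0],[-0.001,0,0.004,0,0,0],[0,0,0,0,0,0]]]'
```

```text
clock: 6.58
tool_pos: [0.523, -0.1593, 0.121]
eef_rot: [0.994, 0.108, -0.001, -0.0]
contact_force: [-3.7, 0.2, 9.0]
opening: 0.004
finger_force: 4.0
clock: 6.95
tool_pos: [0.5205, -0.1598, 0.1131]
eef_rot: [0.994, 0.108, -0.001, -0.0]
contact_force: [-4.1, 0.7, 9.9]
opening: 0.005
finger_force: 4.4
clock: 7.32
tool_pos: [0.5185, -0.1602, 0.1048]
eef_rot: [0.994, 0.108, -0.001, -0.0]
contact_force: [-3.3, -1.0, 7.8]
opening: 0.004
finger_force: 3.3
```

```bash
python3 -m jog '[[[-0.001,0,0.004,0,0,0],[-0.001,0,0.004,0,0,0],[0,0,0,0,0,0]]]'
python3 -m jog '[[[-0.001,0,0.003,0,0,0],[0,0,0.003,0,0,0],[0,0,0,0,0,0]]]'
python3 -m jog '[[[0,0,0.002,0,0,0],[0,0,0.001,0,0,0],[0,0,0,0,0,0]]]'
```

```text
clock: 7.7
tool_pos: [0.5173, -0.1603, 0.0965]
eef_rot: [0.994, 0.108, -0.001, -0.0]
contact_force: [-2.2, -0.9, 3.5]
opening: 0.01
finger_force: 1.4
clock: 8.07
tool_pos: [0.5175, -0.1598, 0.0902]
eef_rot: [0.994, 0.108, 0.0, -0.0]
contact_force: [-0.3, -0.6, -0.4]
opening: 0.006
finger_force: 0.0
clock: 8.45
tool_pos: [0.5172, -0.16, 0.0875]
eef_rot: [0.994, 0.108, 0.0, -0.0]
contact_force: [-0.1, -0.3, 0.4]
opening: 0.004
finger_force: 0.0
```

```bash
python3 -m jog '[[[0,0,-0.003,0,0,0],[0,0,-0.005,0,0,0],[0,0,-0.01,0,0,0],[0,0,-0.03,0,0,0],[0,0,-0.05,0,0,0],[0,0,-0.05,0,0,0],[0,0,0,0,0,0]]]'
python3 - <<'E'
from plant import *
import cv2,numpy as np
s=get_state()
d=snapshot("wrist");w=d["frame"][:,:,::-1];np.savez("w2.npz",p=s['tool_pos'],q=s['eef_rot'],m=d['mount'],k=d['mtx'])
e=snapshot("side")["frame"][:,:,::-1]
o=np.zeros((600,800,3),np.uint8)
a=cv2.resize(w[:300,160:420],None,fx=1.6,fy=1.6,interpolation=2);o[:480,:416]=a
b=cv2.resize(e[210:310,255:425],None,fx=2.2,fy=2.2,interpolation=2);o[:220,420:794]=b
cv2.imwrite("pics/c3.png",o)
E
```

```text
clock: 9.32
tool_pos: [0.5192, -0.1615, 0.2399]
eef_rot: [0.994, 0.108, 0.004, 0.002]
contact_force: [0.3, -0.0, -0.2]
opening: 0.002
finger_force: 0.0
```

View pics/c3.png

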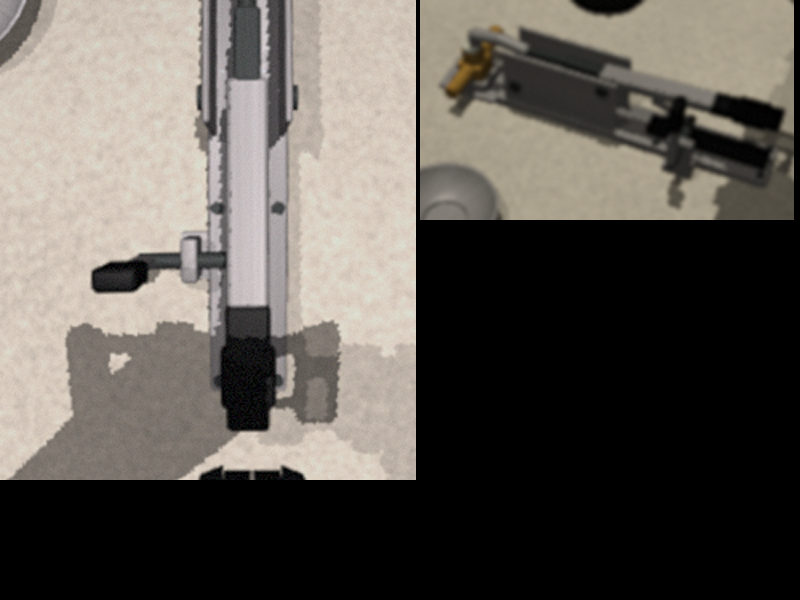

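The clamp is locked: the handle is level in both views and stayed down when released. The plug is under the jaw and the lever is upright, its top at about (232,176) in the wrist image.

```bash
python3 - <<'E'
from h import *
d=np.load("w2.npz");T=R.from_quat(d['q'])
for n,p,z in[("lev",(232,176),.127),("pad",(160+248/1.6,(340+405)/3.2),.083),("handle",(160+248/1.6,120),.08)]:
    x=wat("w2.npz",p,z);print(n,x,T.inv().apply(x-d['p']))
E
python3 -m jog '[[[0,0,0,0,0,-0.175],[0,0,0,0,0,-0.175],[0,0,0,0,0,-0.175],[0,0,0,0,0,-0.175],[0,0,0,0,0,-0.175],[0,0,0,0,0,-0.175],[0,0,0,0,0,-0.175],[0,0,0,0,0,-0.175],[0,0,0,0,0,-0.17],[0,0,0,0,0,0]]]'
```

```text
lev [ 0.55009728 -0.09258787  0.127     ] [ 0.04411001 -0.06111786  0.11293656]
pad [ 0.50852779 -0.16221361  0.083     ] [-0.01177121 -0.0022289   0.15676744]
handle [ 0.60113742 -0.14199933  0.08      ] [ 0.08299383 -0.00209309  0.16047301]
clock: 10.68
tool_pos: [0.5161, -0.1599, 0.2344]
eef_rot: [0.627, 0.779, -0.0, -0.002]
contact_force: [-0.2, 0.9, 1.1]
opening: 0.005
finger_force: 0.0
```

```bash
python3 -m jog '[[[0.02,0.028,0,0,0,0],[0.02,0.028,0,0,0,0],[0.02,0.026,0,0,0,0],[0,0,0.04,0,0,0],[0,0,0.04,0,0,0],[0,0,0.035,0,0,0],[0,0,0.011,0,0,0],[0,0,0,0,0,0]]]'
python3 -m jog '[[[0,-0.003,0,0,0,0],[0,-0.003,0,0,0,0],[0,-0.003,0,0,0,0],[0,0,0,0,0,0]]]'
python3 -m jog '[[[0,-0.003,0,0,0,0],[0,-0.003,0,0,0,0],[0,0,0,0,0,0]]]'
```

```text
clock: 11.68
tool_pos: [0.584, -0.084, 0.1092]
eef_rot: [0.627, 0.779, -0.0, -0.001]
contact_force: [0.6, -0.3, 0.5]
opening: 0.008
finger_force: 0.0
clock: 12.18
tool_pos: [0.5754, -0.0861, 0.1101]
eef_rot: [0.627, 0.779, 0.0, 0.0]
contact_force: [1.1, -0.3, -0.2]
opening: 0.005
finger_force: 0.0
clock: 12.55
tool_pos: [0.5695, -0.0873, 0.1097]
eef_rot: [0.627, 0.779, 0.0, -0.0]
contact_force: [1.4, -0.8, -1.1]
opening: 0.008
finger_force: 0.2
```

```bash
python3 -m jog '[[[0,-0.003,0.001,0,0,0],[0,-0.003,0.001,0,0,0],[0,-0.003,0.001,0,0,0],[0,0,0,0,0,0]]]'
python3 -m jog '[[[0,-0.003,0.001,0,0,0],[0,-0.003,0.001,0,0,0],[0,0,0,0,0,0]]]'
python3 -m jog '[[[0,-0.003,0.001,0,0,0],[0,-0.003,0.001,0,0,0],[0,0,0,0,0,0]]]'
```

```text
clock: 13.05
tool_pos: [0.5606, -0.0892, 0.1066]
eef_rot: [0.627, 0.779, -0.0, -0.0]
contact_force: [0.5, -1.0, 1.2]
opening: 0.006
finger_force: 0.4
clock: 13.42
tool_pos: [0.5547, -0.0905, 0.1046]
eef_rot: [0.627, 0.779, -0.0, -0.0]
contact_force: [0.4, 0.4, 0.1]
opening: 0.004
finger_force: 0.5
clock: 13.8
tool_pos: [0.5511, -0.0913, 0.1035]
eef_rot: [0.627, 0.779, 0.002, 0.002]
contact_force: [3.5, 1.3, 3.4]
opening: 0.004
finger_force: 2.4
```

```bash
python3 -m jog '[[[0,-0.003,0.001,0,0,0],[0,-0.003,0.001,0,0,0],[0,0,0,0,0,0]]]'
python3 -m jog '[[[0,-0.003,0.001,0,0,0],[0,-0.003,0.001,0,0,0],[0,0,0,0,0,0]]]'
python3 - <<'E'
from plant import *
import cv2
e=snapshot("side")["frame"][:,:,::-1]
cv2.imwrite("pics/c4.png",cv2.resize(e[200:310,245:435],None,fx=3,fy=3,interpolation=2))
E
```

```text
clock: 14.18
tool_pos: [0.5419, -0.0934, 0.1002]
eef_rot: [0.627, 0.779, -0.001, -0.001]
contact_force: [1.3, -1.6, 1.9]
opening: 0.005
finger_force: 0.9
clock: 14.55
tool_pos: [0.5372, -0.0944, 0.0985]
eef_rot: [0.627, 0.779, -0.0, -0.0]
contact_force: [1.5, 0.0, 0.3]
opening: 0.002
finger_force: 0.9
```

View pics/c4.png

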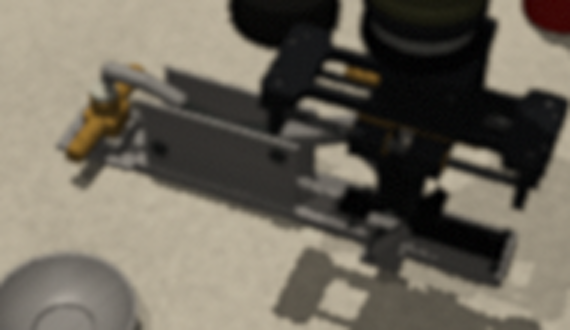

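The force dropped after the peak and the handle at (310,130) is rising behind the gripper, so the clamp has sprung open. I'll let the lever return and retreat.

```bash
python3 -m jog '[[[0,0.006,0,0,0,0],[0,0.008,0,0,0,0],[0,0.01,-0.002,0,0,0],[0,0.01,-0.004,0,0,0],[0.002,0.015,0,0,0,0],[0,0.012,-0.01,0,0,0],[0,0,-0.04,0,0,0],[0,0,-0.05,0,0,0],[0,0,-0.05,0,0,0],[0,0,-0.04,0,0,0],[0.05,0,0,0,0,0],[0.05,0,0,0,0,0]]]'
python3 -m jog '[[[0.05,0,0,0,0,0],[0.05,0,0,0,0,0],[0,0,0,0,0,0],[0,0,0,0,0,0]]]'
python3 - <<'E'
from plant import *
import cv2,numpy as np
w=snapshot("scene")["frame"][:,:,::-1];e=snapshot("side")["frame"][:,:,::-1]
o=np.zeros((600,800,3),np.uint8)
o[:595,:350]=cv2.resize(w[185:355,250:350],None,fx=3.5,fy=3.5,interpolation=2)
o[:247,355:797]=cv2.resize(e[210:305,255:425],None,fx=2.6,fy=2.6,interpolation=2)[:247]
o[260:560,355:755]=cv2.resize(w,(400,300))
cv2.imwrite("pics/c5.png",o)
E
```

```text
clock: 16.1
tool_pos: [0.575, 0.0192, 0.2955]
eef_rot: [0.627, 0.779, 0.0, 0.0]
contact_force: [0.7, 1.9, -0.6]
opening: 0.008
finger_force: 0.0
clock: 16.6
tool_pos: [0.5537, 0.1153, 0.2948]
eef_rot: [0.627, 0.779, -0.001, 0.0]
contact_force: [-0.3, -1.1, -0.2]
opening: 0.006
finger_force: 0.0
```

View pics/c5.png

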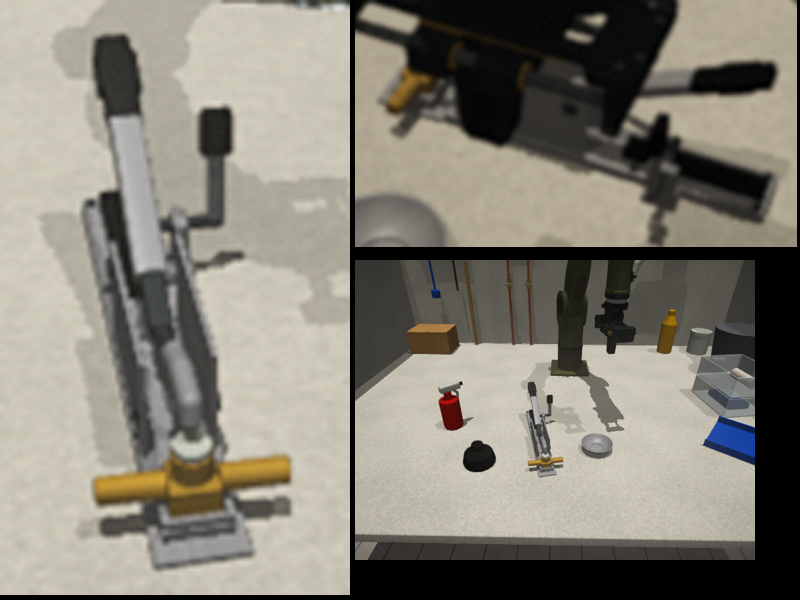

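The clamp is open, with the handle end back at (282,196). The lever is upright, the tee sits in the saddle, and the plug head now rests on the mouth, lower than before. No bystander has moved and the robot is clear.

```bash
python3 -c "
from plant import *
print(finish_job())"
```

```text
the job is handed in; nothing more can be done
None
```

The job is handed in, though no verdict came back: the clamp locked by itself at a peak of about 10 N and the lever sprang it open. The last pictures show the lever upright, the tee in its saddle with its plug home, and nothing else moved.

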